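Stow the tray of parts tins under the bench riser and lock it in

ROBOT

A 6-joint arm with a two-finger parallel gripper is mounted at the origin on a cart in front of the work surface, level with it; the furniture and walls round the work are solid. World frame = base frame: x ahead of the robot, y to its left, z up, the work surface at z = 0. Lengths are in mm, angles in rad, forces in N, time in s.
With the tool pointing down it reaches from about 275 to 750 mm from the base axis. Payload 10.2 kg.
Tool frame: the origin (TCP) lies on the centre line of the jaws, within the pads' length; the fingertips stand 17 mm ahead of it and the grasp point (between the pads) lies 2 mm behind it; z points along the fingers, y is the line along which they close (so a half turn about z gives the same grasp; the last joint's range is limited). The gripper opens to 85 mm and grips with 20 to 120 N. Pads are 22 mm wide; open, the fingers measure 114 mm over their backs; the gripper's body (76 mm by 85 mm) begins 54 mm behind the grasp point. The pads swing forward as they close: fully open they stand 13 mm farther back than shut.
Start: joints at [1.088, 0.313, 1.498, -0, 1.331, -0.223], TCP at [134.879, 507.385, 248.294] pointing down, gripper open.
Joint ranges: [-2.94, 2.94], [-0.97, 2.17], [0.19, 2.56], [-1.23, 4.37], [0.02, 3.11], [-2.88, 2.88]. Speed limits (rad/s): [2.39, 2.39, 3.01, 3.14, 3.14, 3.14].

INTERFACE

Orientations are given as a unit quaternion [w, x, y, z].
In Python, from rig import ctrl gives the robot as it stands. The module is installed in compiled form; this text tells all that it offers.
- The arm moves only by the shell command python3 -m jog 'ROWS' [FORCE]. ROWS is JSON, a list of rows, each an object with "delta_pos": the shift along the world's x, y, z in mm, a list of three; "angular": the turn, a rotation vector about the world's x, y, z in rad, a list of three; "fingers": the opening, from 0 (shut) to 1 (fully open). In form: [{"delta_pos": [tx, ty, tz], "angular": [rx, ry, rz], "fingers": fingers}, ...]. A call has 1 to 10 rows; each row is the pose to reach, as a shift and turn from the pose commanded when the call began; what a row does not reach only later rows make up. A row lasts 1/8 s, in which the tool goes at most 62.5 mm and 10.7 degrees, less where a joint would pass 70% of its speed; a pose out of reach is approached as far as the arm can. A call with a gripper value outside its range is refused whole. The fingers move at their own pace and stop on an object; FORCE is the grip in N (left out, the last holds). Time passes only in rows, so rows that repeat a pose let the fingers close. It gives the time, the measured TCP pose, the force, the opening and the grip force at its end, in the units of the state.
- ctrl.sense(): the state, without advancing time (a new reading comes with each control period).
- ctrl.capture(name): name is "scene" or "top" or "wrist"; returns a dict with "pixels" (400x640x3 uint8, blue, green, red), "fx", "fy", "cx", "cy" (pixels), "R" (3x3) and "t" (3): a world point X has camera coordinates R X + t. Camera axes: x right, y down, z forward; pixel columns grow to the right and rows downward; lengths in mm; the calibration is good to about 2 mm. The wrist camera is an equidistant fisheye: a pixel r from the principal point sees the ray r / f radians off the axis. A picture is of the moment at which its call begins. There is no depth.
- ctrl.finish_job(): hands the job in; it is judged then, once.
The state is a dict: "time_s": time; "joints": joint angles; "dq": joint speeds; "tau": joint torques, N m; "eef_pos": TCP position; "ee_rot": TCP orientation; "force": force on the tool from outside, world axes, zero at the start; "wrist_torque": the same for the moment, N m; "grip_width": opening from 0.0 (shut) to 1.0 (fully open); "grip_force": force on a finger pad.
Only numpy, scipy, OpenCV 4.12 (cv2) and the standard library are available. Lean on these libraries where they do the work, as an engineer would, in place of code of your own. Each camera call takes 0.05 s, during which the arm holds its last target. There are 200 camera calls.

TASK

Put the parts tins away: turn the lock collar fully open, set every tin on the table upright in the tray, and slide the loaded tray by its handle under the low riser, fully home against the back stop, without any tin touching the roof. Then turn the lock collar to its locked mark so that its hook lies round the front of the tray's handle, and let go; leave the oil can, the hammer, the tape measure and the jar where they are.

Things in the scene. Friction and masses are not known exactly. Their poses are not given: they have to be found in the camera images.
- riser: low grey steel stand fixed to the table, open to the front (its -x side). Origin on the table; x from the opening to the back, y to its left, z up. Side walls at x -45 to +65 mm, 144 mm apart inside (y +-72), 56 mm tall; back stop 30 mm tall, front face at x = +53 mm. The lock collar sits on its roof, its axis at x = -20, y = +28 mm
- riser_roof: flat steel roof of the riser, 110 x 156 mm (x -45 to +65, y +-78 mm in the riser frame), underside 56 mm above the table, 5 mm thick (top at 61 mm); origin right above the riser's, at its underside
- collar (a joint): lock collar on the riser's roof, vertical axis, with a hook arm: 0 = fully open (stop), 1.4 rad = locked (stop; arm between the two white marks), growing anticlockwise from above; needs about 0.06 N m, stays where left. The arm points along the angle 1.742 + value in the riser frame (anticlockwise from +x): at 1.4 straight to the front, its hook round the front of the home tray's handle
- collar_grip (a point): middle of the collar's wing grip, on its axis, 87 mm above the table. The wing is 46 mm long, 12 mm thick, 76 to 98 mm above the table, on top of a 38 mm ring, square across the arm. The arm (12 mm wide, 63 to 73 mm above the table) reaches 100 mm from the axis; its last 10 mm turn 28 mm to the side, as the hook. Below a value of 0.2 it is out of the handle's way
- tray: loose square aluminium tray, 132 x 132 mm outside, walls 4 mm thick and 18 mm tall, floor 4 mm thick, about 0.3 kg; room for four tins, two by two (centres at x, y = +-30 mm). Origin at the middle of its underside; its +x side goes in first, its handle is on the -x side
- tray_handle (a point): grip point of the tray's handle: an upright black plate 14 mm thick (along the tray's x), 24 mm wide (y) and 78 mm tall on the middle of the front, its centre 80 mm in front of the tray's origin; this point is 65 mm above the table
- oil_can: green thumb oiler, bystander, 66 x 85 x 142 mm, to be left alone; origin at the centre of its underside
- tack_hammer: small hammer lying on the table, bystander, 85 x 205 x 27 mm, to be left alone
- tape_measure: tape measure standing on the table, bystander, 36 x 83 x 62 mm, to be left alone
- riser_home (a point): point on the table where the tray's origin lies when the tray is fully home, at x = -13 mm, y = 0 (+-6 mm play) in the riser frame; its axes are the riser's. The home tray stands out of the roof by 34 mm, plus its handle
- drill_vice: green drill vice fixed to the table, bystander, 118 x 198 x 54 mm (origin at the middle of its foot, long side along its y; at its -y end a T-bar 52 mm wide, 30 mm above the table)
- tin_a: round aluminium parts tin with screw lid, 48 mm diameter, 38 mm tall, about 0.1 kg; origin at the centre of its underside, z up its axis; may be absent
- tin_b: round aluminium parts tin with screw lid, 54 mm diameter, 36 mm tall, about 0.1 kg; origin at the centre of its underside, z up its axis; may be absent
- tin_c: as tin_b; may be absent
- parts_jar: clear jar with a screw cap standing on the table, bystander, 47 mm diameter, 88 mm tall, to be left alone
- parts_sack: fixed heap of boxes at the back, right of the riser, bystander; it begins at about world x = 0.66 m and lies right of y = 0.015 m, taller than the riser: keep the gripper's wide side clear of it. Tall timber stakes also stand on the floor close to the robot's right side (world x 0.17, y -0.26 m): keep the elbow clear of them
Not all that is in view belongs to the job. What is shaped like the tin_b but turquoise is not meant.

How it is judged (in metres and radians):
On the way, in this order (a step that is already met when the one before it is completed fails the run):
1. the lock collar is turned open, out of the tray's way (value of joint collar below 0.2 rad), for 0.2 s.
2. the tray, with every tin upright in it, is fully home under the riser and the collar still open (x of tin_a in the frame of tray between -0.045 and 0.045 m and y of tin_a in the frame of tray between -0.045 and 0.045 m and z of each of tin_a, tin_b, tin_c in the frame of tray below 0.01 m and angle between each of tin_a, tin_b, tin_c's own z axis and vertical below 0.12 rad and x of tin_b in the frame of tray between -0.045 and 0.045 m and y of tin_b in the frame of tray between -0.045 and 0.045 m and x of tin_c in the frame of tray between -0.045 and 0.045 m and y of tin_c in the frame of tray between -0.045 and 0.045 m and x of tray in the frame of riser_home above -0.006 m and y of tray in the frame of riser between -0.012 and 0.012 m and z of tray in the frame of riser below 0.006 m and angle between the x axis of tray and the x axis of riser, either way round below 0.15 rad and value of joint collar below 1 rad), for 0.2 s.
At the end, for the whole second after the job is handed in: every tin present stands upright (within 0.12 rad) on the floor of the tray, the tray is straight and within 6 mm of the back stop under the riser, the lock collar is within 0.12 rad of its locked mark, all at rest and released (x of tin_a in the frame of tray between -0.045 and 0.045 m and y of tin_a in the frame of tray between -0.045 and 0.045 m and z of each of tin_a, tin_b, tin_c in the frame of tray below 0.01 m and angle between each of tin_a, tin_b, tin_c's own z axis and vertical below 0.12 rad and x of tin_b in the frame of tray between -0.045 and 0.045 m and y of tin_b in the frame of tray between -0.045 and 0.045 m and x of tin_c in the frame of tray between -0.045 and 0.045 m and y of tin_c in the frame of tray between -0.045 and 0.045 m and x of tray in the frame of riser_home above -0.006 m and y of tray in the frame of riser between -0.012 and 0.012 m and z of tray in the frame of riser below 0.006 m and angle between the x axis of tray and the x axis of riser, either way round below 0.15 rad and linear speed of each of tin_a, tin_b, tin_c, tray below 0.02 m/s and value of joint collar above 1.28 rad); the robot touches nothing.
It fails at once if a tin presses against the riser's roof (contact force between any of tin_a, tin_b, tin_c and riser_roof above 1 N).
It fails at once if the oil can, the hammer, the tape measure or the jar is moved more than 30 mm (distance of any of oil_can, tack_hammer, tape_measure, parts_jar from where it was at the start of the episode above 0.03 m).
Of tin_a, tin_b, tin_c only 2 to 3 are there at a start; the rules pass over those that are not, and their reading is None.
At some moment in a run one of tin_a, tin_b, tray may be knocked a few centimetres aside while the robot is not near it.
Once in a run the grip may slacken for a moment while it holds something.
It also fails if it takes over 210 s, if anything falls off the work surface, if the arm or the gripper's body presses on something with over 40 N, if the wrist force passes 120 N, or if a joint passes its speed limit or range.

## Working session

There is one attempt and no reset: what is moved stays moved. The work goes in short steps, Python scripts to look and compute and a shell command to move; the robot and the scene stay as the last step left them, time stands still between calls to the robot, and variables do not carry over. Pictures are saved under pics/ and viewed, at most 14 in all, crops included, and the job is handed in when it is done.

```bash
mkdir -p pics; cat > h.py <<'E'
import numpy as np, cv2, json
from rig import ctrl
def cap(n,f):
    d=ctrl.capture(n); cv2.imwrite('pics/'+f+'.png',d['pixels']); 
    np.savez('pics/'+f+'.npz',**{k:np.array(v) for k,v in d.items()}); return d
def load(f): return dict(np.load('pics/'+f+'.npz'))
def ray(d,u,v,fish=False):
    x,y=(u-d['cx'])/d['fx'],(v-d['cy'])/d['fy']
    if fish:
        r=np.hypot(x,y); s=np.sin(r)/r if r>1e-9 else 1; c=np.array([x*s,y*s,np.cos(r)])
    else: c=np.array([x,y,1.])
    R=np.array(d['R']);return -R.T@np.array(d['t']),R.T@c
def at(d,u,v,z,fish=False):
    o,r=ray(d,u,v,fish); return o+r*(z-o[2])/r[2]
def proj(d,X,fish=False):
    c=np.array(d['R'])@np.array(X,float)+np.array(d['t'])
    if fish:
        th=np.arctan2(np.hypot(c[0],c[1]),c[2]); k=th/np.hypot(c[0],c[1]); p=c[:2]*k
    else: p=c[:2]/c[2]
    return np.array([p[0]*d['fx']+d['cx'],p[1]*d['fy']+d['cy']])
def crop(f,x,y,w,h,s,o):
    i=cv2.imread('pics/'+f+'.png')[y:y+h,x:x+w]; cv2.imwrite('pics/'+o+'.png',cv2.resize(i,None,fx=s,fy=s,interpolation=cv2.INTER_CUBIC))
E
python3 - <<'E'
from h import *
for n in ['scene','top']:
    d=cap(n,n+'0'); o,r=ray(d,320,200); print(n,d['fx'],o.round(),r.round(2))
a=[cv2.imread(f'pics/{n}0.png') for n in('scene','top')]
print(ctrl.sense())
E
```

```text
scene 374.8599407148392 [905. 608. 481.] [-0.36 -0.8  -0.48]
top 401.4130968544191 [ 425.  -82. 1000.] [ 0.18 -0.01 -0.98]
{'time_s': 0.1, 'joints': array([ 1.08761983e+00,  3.13382169e-01,  1.49835447e+00,  1.50312300e-05,
        1.33098042e+00, -2.23435764e-01]), 'dq': array([-0.00135176, -0.00166305, -0.0013171 ,  0.00086992,  0.00077386,
        0.00208818]), 'tau': array([ 2.31857957e-03, -4.12897754e+01, -2.60143715e+01, -1.70633434e-04,
        2.96828533e-03,  1.06750491e-05]), 'eef_pos': array([134.76530344, 507.1979969 , 247.80086383]), 'ee_rot': array([-2.01372706e-04,  1.29507355e-01,  9.91578302e-01, -5.24954706e-04]), 'force': array([ 0.25668292,  0.32010549, -0.38283359]), 'wrist_torque': array([-0.03157464, -0.06107455, -0.04280097]), 'grip_force': 0.0, 'grip_width': 0.9954623932935509}
```

View pics/top0.png

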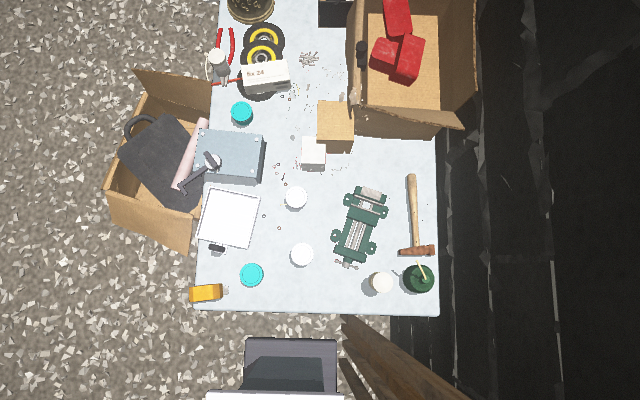

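View pics/scene0.png

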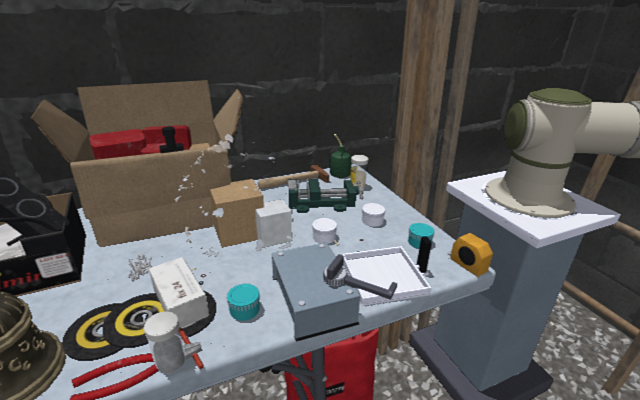

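Top view: white tins at (296,197) and (302,255). The possible mix-ups are turquoise decoys at (242,111) and (251,275), the jar at (381,281) and a white box at (314,152). The riser is at (229,156), the tray at (228,218), and its handle at (217,247).

```bash
python3 - <<'E'
from h import *
crop('top0',165,120,155,160,3.7,'c1')
E
```

```text
(no output)
```

View pics/c1.png

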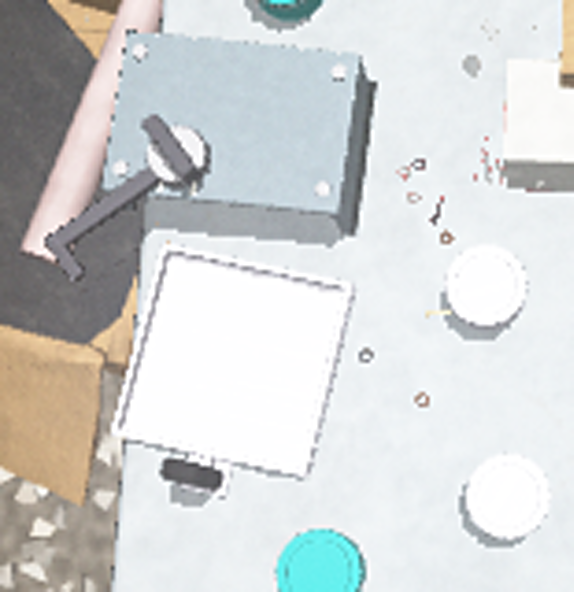

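```bash
python3 - <<'E'
from h import *
d=load('top0')
def p(u,v,z): return at(d,165+u/3.7,120+v/3.7,z)[:2]
roof=[p(*c,61) for c in[(128,32),(362,57),(337,213),(103,185)]]
print('roof',np.round(roof), [np.linalg.norm(roof[i]-roof[i-1]).round() for i in range(4)])
c=np.mean(roof,axis=0);xa=(roof[0]+roof[1]-roof[2]-roof[3]);ya=roof[0]+roof[3]-roof[1]-roof[2]
t1=np.arctan2(xa[1],xa[0]);t2=np.arctan2(-ya[0],ya[1]);t=t2
R=np.array([[np.cos(t),-np.sin(t)],[np.sin(t),np.cos(t)]])
o=c-R@[10,0];print('riser',o.round(),'yaw',t1,t2,'home',o+R@[-13,0],'collar pred',o+R@[-20,28],'meas',p(172,152,98),p(177,155,76))
el=p(58,246,73);cc=p(172,152,98);w=(p(200,187,98)-p(148,118,98));print('arm ang riser',np.arctan2(*(el-cc)[::-1])-t,'wing',np.arctan2(w[1],w[0])-t, np.linalg.norm(el-cc),np.linalg.norm(w))
tr=[p(*c,18) for c in[(168,243),(352,286),(306,478),(120,435)]]
print('tray',np.round(tr),np.mean(tr,axis=0),[np.linalg.norm(tr[i]-tr[i-1]).round() for i in range(4)])
xa=tr[0]+tr[1]-tr[2]-tr[3];ya=tr[0]+tr[3]-tr[1]-tr[2];print('yaw',np.arctan2(xa[1],xa[0]),np.arctan2(-ya[0],ya[1]),'handle',p(193,470,78))
for u,v,r in((486,287,41),(506,498,41)):print('tin',p(u,v,36),np.linalg.norm(p(u-r,v,36)-p(u+r,v,36)))
for u,v in((381,280),(251,275),(205,293)):print(at(d,u,v,50))
E
```

```text
roof [[763. 211.]
 [751.  56.]
 [644.  66.]
 [658. 218.]] [np.float64(105.0), np.float64(156.0), np.float64(107.0), np.float64(153.0)]
riser [694. 139.] yaw -0.08084471794966584 -0.08328964841496136 home [681.03884935 139.70794074] collar pred [676.39253012 168.19323024] meas [671.48012373 165.40740662] [675.62041076 168.08513735]
arm ang riser 2.313651971899272 wing -2.3673450824798032 93.35547302414506 56.5268097575318
tray [[630. 185.]
 [604.  60.]
 [476.  82.]
 [500. 206.]] [552.67827163 133.04510108] [np.float64(131.0), np.float64(128.0), np.float64(130.0), np.float64(126.0)]
yaw -0.16619987184495966 -0.19779928407961708 handle [475.64710144 141.57612432]
tin [603.30698768 -31.13476843] 54.02648554542663
tin [466.0981788  -49.56942315] 52.579459320417854
[ 412.63241928 -235.82570647   50.        ]
[415.39517705  65.41187936  50.        ]
[372.08521692 167.82498415  50.        ]
```

```bash
python3 -m jog '[{"delta_pos":[54,-34,0],"angular":[0,0,-0.18],"fingers":1},{"delta_pos":[108,-68,0],"angular":[0,0,-0.36],"fingers":1},{"delta_pos":[162,-102,0],"angular":[0,0,-0.54],"fingers":1},{"delta_pos":[216,-136,0],"angular":[0,0,-0.72],"fingers":1},{"delta_pos":[270,-170,0],"angular":[0,0,-0.9],"fingers":1},{"delta_pos":[324,-204,0],"angular":[0,0,-1.08],"fingers":1},{"delta_pos":[378,-238,0],"angular":[0,0,-1.26],"fingers":1},{"delta_pos":[432,-272,0],"angular":[0,0,-1.44],"fingers":1},{"delta_pos":[486,-306,-20],"angular":[0,0,-1.62],"fingers":1},{"delta_pos":[540,-340,-40],"angular":[0,0,-1.8],"fingers":1}]' 60
python3 -m jog '[{"delta_pos":[0,0,0],"angular":[0,0,-0.18],"fingers":1},{"delta_pos":[0,0,0],"angular":[0,0,-0.36],"fingers":1},{"delta_pos":[0,0,0],"angular":[0,0,-0.42],"fingers":1},{"delta_pos":[0,0,0],"angular":[0,0,-0.42],"fingers":1},{"delta_pos":[0,0,0],"angular":[0,0,-0.42],"fingers":1},{"delta_pos":[0,0,0],"angular":[0,0,-0.42],"fingers":1}]'
python3 - <<'E'
from h import *
d=cap('wrist','w1');s=ctrl.sense();print(s['eef_pos'],s['joints'],s['ee_rot'])
print(proj(d,[674.5,167,98],True),proj(d,[675,167,76],True))
E
```

```text
time_s: 1.35
eef_pos: [661.1, 175.6, 213.2]
ee_rot: [-0.0, 0.859, 0.512, 0.0]
force: [0.4, 0.8, 0.5]
grip_width: 1.0
grip_force: 0.0
time_s: 2.1
eef_pos: [659.6, 177.0, 213.7]
ee_rot: [-0.0, 0.946, 0.325, -0.0]
force: [0.0, -0.4, 0.1]
grip_width: 1.001
grip_force: 0.0
[659.61799896 177.01225939 213.76578805] [9.10533673e-02 6.99934063e-01 9.87368368e-01 6.35192719e-06
 1.45435732e+00 9.99452142e-01] [-1.10433062e-05  9.45653328e-01  3.25176539e-01 -3.18358233e-05]
[343.45411215 198.94635038] [342.14126789 192.03392283]
```

View pics/w1.png

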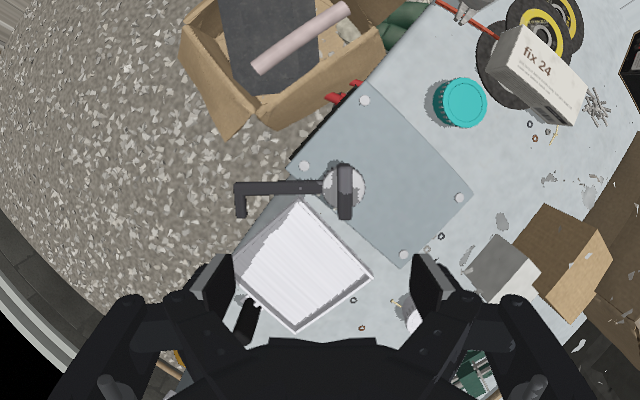

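Wrist view: the wing's top is at about (346,191), upright between the fingers and so aligned with the jaws. The arm points left to (240,187).

```bash
python3 - <<'E'
from h import *
d=load('w1')
a=at(d,346,191,98,True);print(a, at(d,240,187,73,True), at(d,344,188,76,True))
print([at(d,*q,61,True)[:2].round(1) for q in((364,100),(460,197),(404,254),(304,166))])
E
```

```text
[680.86393866 169.52841701  98.        ] [622.14232443 241.47766684  73.        ] [678.81076618 167.99228862  76.        ]
[array([750.6, 201.2]), array([742.2,  68.3]), array([661.9,  74.1]), array([670.4, 206.4])]
```

```bash
python3 -m jog '[{"delta_pos":[19,-9,-50],"angular":[0,0,0],"fingers":1},{"delta_pos":[19,-9,-90],"angular":[0,0,0],"fingers":1},{"delta_pos":[19,-9,-116],"angular":[0,0,0],"fingers":1},{"delta_pos":[19,-9,-116],"angular":[0,0,0],"fingers":1},{"delta_pos":[19,-9,-116],"angular":[0,0,0],"fingers":0},{"delta_pos":[19,-9,-116],"angular":[0,0,0],"fingers":0},{"delta_pos":[19,-9,-116],"angular":[0,0,0],"fingers":0},{"delta_pos":[19,-9,-116],"angular":[0,0,0],"fingers":0},{"delta_pos":[19,-9,-116],"angular":[0,0,0],"fingers":0},{"delta_pos":[19,-9,-116],"angular":[0,0,0],"fingers":0}]' 50
```

```text
time_s: 3.4
eef_pos: [678.6, 168.2, 98.4]
ee_rot: [-0.0, 0.946, 0.325, 0.0]
force: [-3.9, 0.9, 6.3]
grip_width: 0.123
grip_force: 51.7
```

```bash
python3 -m jog '[{"delta_pos":[0,0,0],"angular":[0,0,-0.15],"fingers":0},{"delta_pos":[0,0,0],"angular":[0,0,-0.3],"fingers":0},{"delta_pos":[0,0,0],"angular":[0,0,-0.42],"fingers":0},{"delta_pos":[0,0,0],"angular":[0,0,-0.52],"fingers":0},{"delta_pos":[0,0,0],"angular":[0,0,-0.56],"fingers":0},{"delta_pos":[0,0,0],"angular":[0,0,-0.58],"fingers":0},{"delta_pos":[0,0,0],"angular":[0,0,-0.58],"fingers":0},{"delta_pos":[0,0,0],"angular":[0,0,-0.58],"fingers":0}]'
python3 -c "
from h import *
s=ctrl.sense();print(s['wrist_torque'],s['force'],s['joints'])"
```

```text
time_s: 4.4
eef_pos: [678.6, 168.3, 98.4]
ee_rot: [-0.0, 0.999, 0.041, 0.0]
force: [-3.3, 2.1, 4.9]
grip_width: 0.129
grip_force: 52.1
[0.26813774 0.5763644  0.40838698] [-3.26245074  2.08367468  4.87300796] [7.59880831e-02 8.29725740e-01 1.05799887e+00 1.94976425e-04
 1.25370774e+00 1.56380272e+00]
```

```bash
python3 -m jog '[{"delta_pos":[0,0,0],"angular":[0,0,0],"fingers":1},{"delta_pos":[0,0,0],"angular":[0,0,0],"fingers":1},{"delta_pos":[0,0,0],"angular":[0,0,0],"fingers":1},{"delta_pos":[0,0,10],"angular":[0,0,0],"fingers":1},{"delta_pos":[0,0,60],"angular":[0,0,0],"fingers":1},{"delta_pos":[-30,-30,120],"angular":[0,0,0],"fingers":1},{"delta_pos":[-70,-60,150],"angular":[0,0,0],"fingers":1},{"delta_pos":[-100,-100,150],"angular":[0,0,0],"fingers":1},{"delta_pos":[-100,-100,150],"angular":[0,0,0],"fingers":1},{"delta_pos":[-100,-100,150],"angular":[0,0,0],"fingers":1}]'
python3 - <<'E'
from h import *
d=cap('wrist','w2');s=ctrl.sense();print(s['eef_pos'],s['joints'],s['ee_rot'])
E
```

```text
time_s: 5.65
eef_pos: [579.0, 68.1, 248.5]
ee_rot: [-0.0, 0.999, 0.041, 0.001]
force: [0.6, 0.6, 0.2]
grip_width: 1.0
grip_force: 0.0
[579.17854903  68.45588601 248.05052636] [-8.31773936e-02  4.42221076e-01  1.31403308e+00  1.63331948e-04
  1.38462411e+00  1.40537006e+00] [-3.53549766e-05  9.99155063e-01  4.10977693e-02  3.64391513e-04]
```

View pics/w2.png

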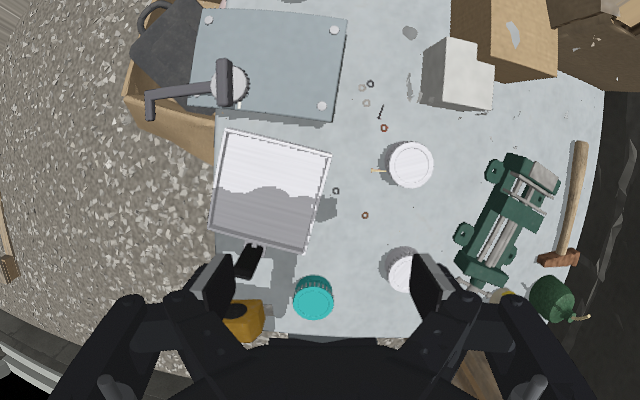

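Wrist view: the collar is open, with the arm pointing left. Tin 1's lid is at (410,164), tin 2 is partly hidden behind the finger at (403,270), and the tray corners are (225,130), (331,155), (306,253), (209,225).

```bash
python3 - <<'E'
from h import *
d=load('w2')
print(at(d,410,164,36,True))
tr=np.array([at(d,*c,18,True)[:2] for c in((225,130),(331,155),(306,253),(209,225))])
xa=tr[0]+tr[1]-tr[2]-tr[3];ya=tr[0]+tr[3]-tr[1]-tr[2]
print(tr.round(),tr.mean(0),np.arctan2(xa[1],xa[0]),np.arctan2(-ya[0],ya[1]))
E
```

```text
[608.13902314 -29.08468395  36.        ]
[[629. 186.]
 [607.  60.]
 [483.  80.]
 [509. 207.]] [556.94980675 133.32620229] -0.16520999708223405 -0.18575244535163332
```

```bash
python3 -m jog '[{"delta_pos":[14,-49,0],"angular":[0,0,0],"fingers":1},{"delta_pos":[28,-98,-40],"angular":[0,0,0],"fingers":1},{"delta_pos":[28,-98,-90],"angular":[0,0,0],"fingers":1},{"delta_pos":[28,-98,-140],"angular":[0,0,0],"fingers":1},{"delta_pos":[28,-98,-185],"angular":[0,0,0],"fingers":1},{"delta_pos":[28,-98,-208],"angular":[0,0,0],"fingers":1},{"delta_pos":[28,-98,-216],"angular":[0,0,0],"fingers":1},{"delta_pos":[28,-98,-216],"angular":[0,0,0],"fingers":1}]' 40
python3 -m jog '[{"delta_pos":[0,0,0],"angular":[0,0,0],"fingers":0},{"delta_pos":[0,0,0],"angular":[0,0,0],"fingers":0},{"delta_pos":[0,0,0],"angular":[0,0,0],"fingers":0},{"delta_pos":[0,0,0],"angular":[0,0,0],"fingers":0},{"delta_pos":[0,0,0],"angular":[0,0,0],"fingers":0}]'
```

```text
time_s: 6.7
eef_pos: [607.1, -29.7, 31.9]
ee_rot: [0.0, 0.999, 0.041, 0.0]
force: [0.8, 0.1, 0.4]
grip_width: 1.002
grip_force: 0.0
time_s: 7.32
eef_pos: [607.3, -30.2, 33.1]
ee_rot: [0.0, 0.999, 0.041, 0.001]
force: [-1.0, 0.5, 5.5]
grip_width: 0.616
grip_force: 41.9
```

```bash
python3 -m jog '[{"delta_pos":[0,0,25],"angular":[0,0,0],"fingers":0},{"delta_pos":[0,0,70],"angular":[0,0,0],"fingers":0},{"delta_pos":[-10,40,110],"angular":[0,0,0.15],"fingers":0},{"delta_pos":[-20,85,110],"angular":[0,0,0.3],"fingers":0},{"delta_pos":[-28,128,110],"angular":[0,0,0.45],"fingers":0},{"delta_pos":[-28,128,110],"angular":[0,0,0.53],"fingers":0},{"delta_pos":[-28,128,110],"angular":[0,0,0.53],"fingers":0},{"delta_pos":[-28,128,110],"angular":[0,0,0.53],"fingers":0}]'
python3 - <<'E'
from h import *
d=cap('wrist','w3');cap('top','t3')
import numpy as np
for p in ((30,30),(-30,-30),(30,-30),(-30,30)):
    c,s=np.cos(-.175),np.sin(-.175);print(p,(555+c*p[0]-s*p[1]).round(1),(133+s*p[0]+c*p[1]).round(1))
E
```

```text
time_s: 8.32
eef_pos: [578.7, 97.5, 141.9]
ee_rot: [0.0, 0.954, 0.3, 0.0]
force: [-0.8, -0.0, -0.9]
grip_width: 0.619
grip_force: 29.9
(30, 30) 589.8 157.3
(-30, -30) 520.2 108.7
(30, -30) 579.3 98.2
(-30, 30) 530.7 167.8
```

View pics/w3.png

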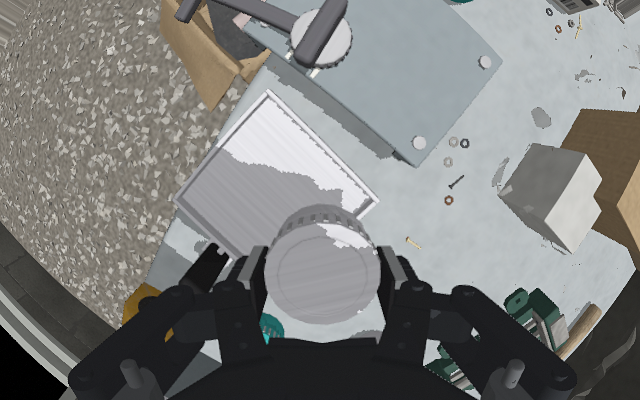

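The tray's back-left corner is at (268,92), its right corner at (378,200) and its left corner at (175,200). The tin is held straight.

```bash
python3 - <<'E'
from h import *
d=load('w3')
tr=np.array([at(d,*c,18,True)[:2] for c in((268,92),(378,200),(175,200))]);print(tr.round())
ctr=(tr[1]+tr[2])/2;v=tr[0]-tr[2];print(ctr,np.arctan2(v[1],v[0]))
E
```

```text
[[629. 185.]
 [608.  61.]
 [505. 208.]]
[556.49323176 134.09272454] -0.17778171695622894
```

```bash
python3 -m jog '[{"delta_pos":[1,1,-45],"angular":[0,0,0],"fingers":0},{"delta_pos":[1,1,-80],"angular":[0,0,0],"fingers":0},{"delta_pos":[1,1,-98],"angular":[0,0,0],"fingers":0},{"delta_pos":[1,1,-104],"angular":[0,0,0],"fingers":0},{"delta_pos":[1,1,-106],"angular":[0,0,0],"fingers":0},{"delta_pos":[1,1,-106],"angular":[0,0,0],"fingers":0}]'
python3 -m jog '[{"delta_pos":[0,0,0],"angular":[0,0,0],"fingers":0.85},{"delta_pos":[0,0,0],"angular":[0,0,0],"fingers":0.85},{"delta_pos":[0,0,0],"angular":[0,0,0],"fingers":0.85},{"delta_pos":[0,0,30],"angular":[0,0,0],"fingers":0.85},{"delta_pos":[0,0,80],"angular":[0,0,0],"fingers":1},{"delta_pos":[-40,-50,140],"angular":[0,0,-0.1],"fingers":1},{"delta_pos":[-80,-100,140],"angular":[0,0,-0.2],"fingers":1},{"delta_pos":[-113,-100,140],"angular":[0,0,-0.2],"fingers":1},{"delta_pos":[-113,-100,140],"angular":[0,0,-0.2],"fingers":1},{"delta_pos":[-113,-100,140],"angular":[0,0,-0.2],"fingers":1}]'
python3 - <<'E'
from h import *
d=cap('wrist','w4')
E
```

```text
time_s: 9.18
eef_pos: [580.4, 98.9, 37.2]
ee_rot: [0.0, 0.954, 0.301, 0.001]
force: [-0.2, -1.1, 3.2]
grip_width: 0.613
grip_force: 45.5
time_s: 10.42
eef_pos: [467.2, -1.0, 176.1]
ee_rot: [0.0, 0.979, 0.204, 0.001]
force: [0.3, 0.9, 0.5]
grip_width: 1.0
grip_force: 0.0
```

View pics/w4.png

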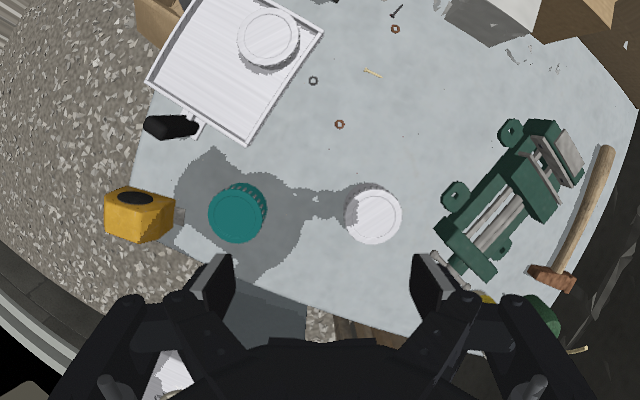

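Tin 1 stands in the tray, lid at about (267,37). Tin 2's lid is at (373,214).

```bash
python3 - <<'E'
from h import *
d=load('w4'); s=ctrl.sense()
print(at(d,373,214,36,True)-s['eef_pos'],at(d,373,214,36,True),at(d,267,37,40,True),at(d,440,262,30,True),s['eef_pos'])
print([at(d,*c,18,True)[:2].round() for c in ((323,34),(247,146),(147,81))])
E
```

```text
[   4.73326873  -48.43784263 -139.89230122] [472.1193711 -49.320586   36.       ] [578.24390787  97.7944291   40.        ] [ 452.59701544 -139.50389891   30.        ] [467.38610237  -0.88274337 175.89230122]
[array([604.,  58.]), array([481.,  81.]), array([505., 206.])]
```

```bash
python3 -m jog '[{"delta_pos":[4,-48,-40],"angular":[0,0,0],"fingers":1},{"delta_pos":[4,-48,-90],"angular":[0,0,0],"fingers":1},{"delta_pos":[4,-48,-125],"angular":[0,0,0],"fingers":1},{"delta_pos":[4,-48,-144],"angular":[0,0,0],"fingers":1},{"delta_pos":[4,-48,-144],"angular":[0,0,0],"fingers":1},{"delta_pos":[4,-48,-144],"angular":[0,0,0],"fingers":0},{"delta_pos":[4,-48,-144],"angular":[0,0,0],"fingers":0},{"delta_pos":[4,-48,-144],"angular":[0,0,0],"fingers":0},{"delta_pos":[4,-48,-144],"angular":[0,0,0],"fingers":0},{"delta_pos":[4,-48,-144],"angular":[0,0,0],"fingers":0}]'
python3 -m jog '[{"delta_pos":[0,0,25],"angular":[0,0,0],"fingers":0},{"delta_pos":[0,0,75],"angular":[0,0,0],"fingers":0},{"delta_pos":[0,0,110],"angular":[0,0,0],"fingers":0},{"delta_pos":[0,55,110],"angular":[0,0,0.1],"fingers":0},{"delta_pos":[20,110,110],"angular":[0,0,0.2],"fingers":0},{"delta_pos":[40,165,110],"angular":[0,0,0.2],"fingers":0},{"delta_pos":[60,217,110],"angular":[0,0,0.2],"fingers":0},{"delta_pos":[60,217,110],"angular":[0,0,0.2],"fingers":0},{"delta_pos":[60,217,110],"angular":[0,0,0.2],"fingers":0}]'
python3 - <<'E'
from h import *
d=cap('wrist','w5')
E
```

```text
time_s: 11.72
eef_pos: [471.4, -49.1, 33.0]
ee_rot: [0.001, 0.979, 0.205, 0.001]
force: [-0.3, 0.7, 5.9]
grip_width: 0.617
grip_force: 41.3
time_s: 12.85
eef_pos: [530.4, 167.7, 142.0]
ee_rot: [0.0, 0.954, 0.301, -0.0]
force: [-0.4, -0.3, -1.3]
grip_width: 0.617
grip_force: 42.6
```

View pics/w5.png

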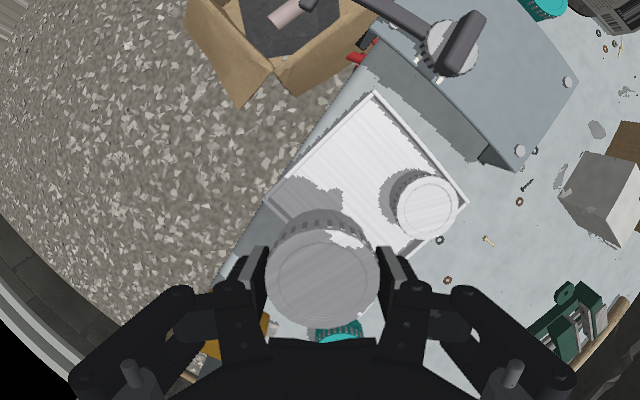

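Tin 1 is in the tray at (427,207). The tray corners are at (374,92), (467,200) and (266,198).

```bash
python3 - <<'E'
from h import *
d=load('w5')
tr=np.array([at(d,*c,18,True)[:2] for c in((374,92),(467,200),(266,198))]);v=tr[0]-tr[2]
c=(tr[1]+tr[2])/2;a=np.arctan2(v[1],v[0]);R=np.array([[np.cos(a),-np.sin(a)],[np.sin(a),np.cos(a)]])
print(tr.round(),c,a,c+R@[-29,29],R.T@(at(d,427,207,40,True)[:2]-c))
E
```

```text
[[629. 187.]
 [607.  63.]
 [507. 209.]] [557.07969023 135.83726873] -0.1783009802417871 [533.68281789 169.52089034] [ 29.1432365  -29.84044994]
```

```bash
python3 -m jog '[{"delta_pos":[2,0,-45],"angular":[0,0,0],"fingers":0},{"delta_pos":[2,0,-80],"angular":[0,0,0],"fingers":0},{"delta_pos":[2,0,-98],"angular":[0,0,0],"fingers":0},{"delta_pos":[2,0,-104],"angular":[0,0,0],"fingers":0},{"delta_pos":[2,0,-106],"angular":[0,0,0],"fingers":0},{"delta_pos":[2,0,-106],"angular":[0,0,0],"fingers":0}]'
python3 -m jog '[{"delta_pos":[0,0,0],"angular":[0,0,0],"fingers":0.85},{"delta_pos":[0,0,0],"angular":[0,0,0],"fingers":0.85},{"delta_pos":[0,0,0],"angular":[0,0,0],"fingers":0.85},{"delta_pos":[0,0,30],"angular":[0,0,0],"fingers":0.85},{"delta_pos":[0,0,80],"angular":[0,0,0.18],"fingers":1},{"delta_pos":[-30,-20,140],"angular":[0,0,0.36],"fingers":1},{"delta_pos":[-80,-30,160],"angular":[0,0,0.54],"fingers":1},{"delta_pos":[-110,-30,160],"angular":[0,0,0.72],"fingers":1},{"delta_pos":[-110,-30,160],"angular":[0,0,0.78],"fingers":1},{"delta_pos":[-110,-30,160],"angular":[0,0,0.78],"fingers":1}]'
python3 - <<'E'
from h import *
d=cap('wrist','w6');s=ctrl.sense();print(s['eef_pos'],s['joints'],s['ee_rot'])
E
```

```text
time_s: 13.65
eef_pos: [533.4, 167.9, 37.1]
ee_rot: [0.0, 0.954, 0.301, 0.001]
force: [-0.4, -1.4, 1.0]
grip_width: 0.613
grip_force: 42.9
time_s: 14.9
eef_pos: [422.6, 138.0, 196.1]
ee_rot: [0.0, 0.768, 0.641, 0.0]
force: [-0.1, -0.4, 0.5]
grip_width: 1.0
grip_force: 0.0
[422.7868945  137.98854012 195.9041387 ] [5.08848353e-02 1.88888613e-01 1.80333212e+00 2.65635629e-05
 1.14904124e+00 2.31220818e-01] [8.96254468e-05 7.67909753e-01 6.40558025e-01 1.39465988e-04]
```

View pics/w6.png

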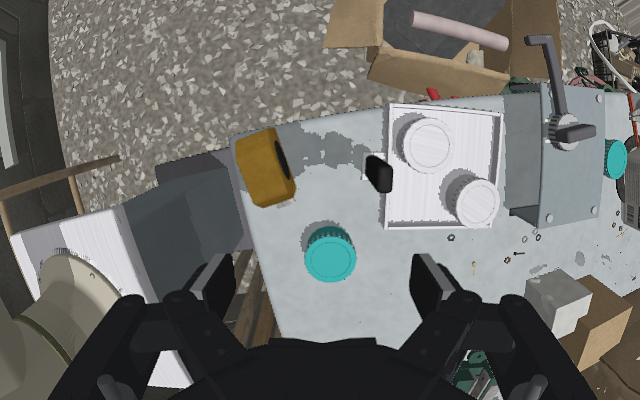

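Both tins stand in the tray, at (427,145) and (473,200). The handle is at (378,172), and the tape measure's near edge is at about (290,160).

```bash
python3 - <<'E'
from h import *
d=load('w6')
tr=np.array([at(d,*c,18,True)[:2] for c in((390,104),(501,113),(492,228),(387,227))])
c=tr.mean(0);v=tr[1]-tr[0]+tr[2]-tr[3];a=np.arctan2(v[1],v[0]);R=np.array([[np.cos(a),-np.sin(a)],[np.sin(a),np.cos(a)]])
print(tr.round(),c,a,'handle',c+R@[-80,0],[R.T@(at(d,*q,40,True)[:2]-c) for q in((427,145),(473,200))])
h=c+R@[-80,0];print(proj(d,[*h,78],True),proj(d,[*h,18],True),at(d,378,158,78,True),at(d,273,130,62,True),at(d,297,197,31,True))
E
```

```text
[[503. 210.]
 [628. 189.]
 [609.  59.]
 [482.  85.]] [555.53408599 135.85624167] -0.18983854646768494 handle [476.97130885 150.95226922] [array([-33.26139372,  26.00126069]), array([ 22.77842582, -26.67975495])]
[385.77116999 178.58016957] [373.77047459 166.98346817] [473.01664455 168.59340782  78.        ] [392.83058922 205.09558943  62.        ] [397.51269717 137.29094655  31.        ]
```

```bash
python3 -m jog '[{"delta_pos":[30,11,0],"angular":[0,0,0],"fingers":0.6},{"delta_pos":[54,11,-30],"angular":[0,0,0],"fingers":0.6},{"delta_pos":[54,11,-70],"angular":[0,0,0],"fingers":0.6},{"delta_pos":[54,11,-105],"angular":[0,0,0],"fingers":0.6},{"delta_pos":[54,11,-127],"angular":[0,0,0],"fingers":0.6},{"delta_pos":[54,11,-127],"angular":[0,0,0],"fingers":0.6}]' 60
python3 -m jog '[{"delta_pos":[0,0,0],"angular":[0,0,0],"fingers":0},{"delta_pos":[0,0,0],"angular":[0,0,0],"fingers":0},{"delta_pos":[0,0,0],"angular":[0,0,0],"fingers":0},{"delta_pos":[0,0,0],"angular":[0,0,0],"fingers":0},{"delta_pos":[0,0,0],"angular":[0,0,0],"fingers":0}]' 60
python3 - <<'E'
from h import *
cap('wrist','w7')
E
```

```text
time_s: 15.7
eef_pos: [476.1, 148.9, 67.4]
ee_rot: [-0.001, 0.768, 0.641, -0.001]
force: [0.3, -0.3, -1.0]
grip_width: 0.601
grip_force: 0.0
time_s: 16.32
eef_pos: [477.2, 149.1, 69.9]
ee_rot: [0.001, 0.768, 0.641, 0.001]
force: [-1.5, 0.3, 6.5]
grip_width: 0.149
grip_force: 59.8
```

View pics/w7.png

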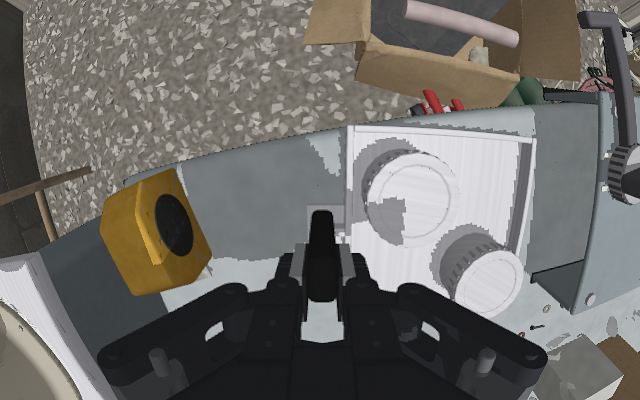

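The handle is firmly held between the pads at (322,260), and both tins are inside. I'll straighten the tray on the riser axis first.

```bash
python3 -m jog '[{"delta_pos":[1,1,0],"angular":[0,0,0.03],"fingers":0},{"delta_pos":[2,3,0],"angular":[0,0,0.06],"fingers":0},{"delta_pos":[3,4.5,0],"angular":[0,0,0.09],"fingers":0},{"delta_pos":[3,4.5,0],"angular":[0,0,0.108],"fingers":0},{"delta_pos":[13,4,0],"angular":[0,0,0.108],"fingers":0},{"delta_pos":[23,3,0],"angular":[0,0,0.108],"fingers":0},{"delta_pos":[28,2.7,0],"angular":[0,0,0.108],"fingers":0},{"delta_pos":[28,2.7,0],"angular":[0,0,0.108],"fingers":0}]' 80
python3 - <<'E'
from h import *
cap('wrist','w8');d=cap('top','t8');s=ctrl.sense();print(s['eef_pos'],s['force'],s['wrist_torque'],s['grip_width'])
E
```

```text
time_s: 17.38
eef_pos: [504.1, 152.0, 69.9]
ee_rot: [-0.001, 0.732, 0.682, -0.0]
force: [-8.0, 0.8, 13.1]
grip_width: 0.152
grip_force: 79.4
[504.08615338 151.99428685  69.96488284] [-7.52251694  1.18651066 12.37319478] [ 0.10502494  1.18093983 -0.0555056 ] 0.14729930077761502
```

View pics/w8.png

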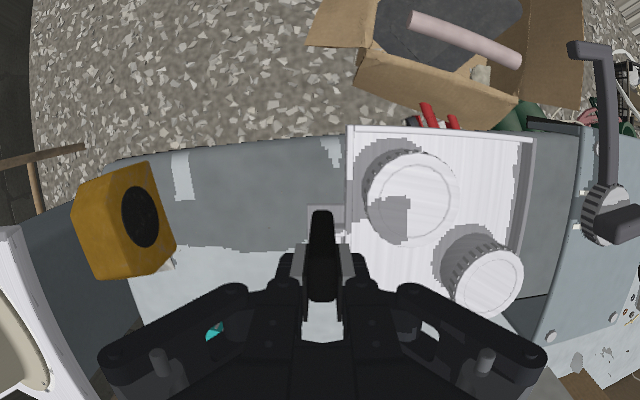

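```bash
python3 - <<'E'
from h import *
d=load('w8')
crop('w8',480,90,160,280,2.1,'c8')
for n,q,z in(('fl',(581,127),61),('fr',(532,346),61),('scr fr',(550,337),61),('tray bl',(536,140),18),('tray fl',(348,126),18)):print(n,at(d,*q,z,True)[:2].round(1))
t=-.07;R=np.array([[np.cos(t),-np.sin(t)],[np.sin(t),np.cos(t)]]);o=np.array([695,138.6])
for n,q,z in(('fl',(-45,78),61),('fr',(-45,-78),61)):print(n,proj(d,[*(o+R@q),z],True))
tc=np.array([504.1,152])
for q in((146,66),(14,66)):print('tray',proj(d,[*(tc+R@q),18],True))
E
```

```text
fl [652.9 218.4]
fr [645.8  70.4]
scr fr [661.9  73.9]
tray bl [651.7 206.5]
tray fl [522.8 216.5]
fl [583.93759271 125.2740728 ]
fr [528.34458662 352.92599874]
tray [538.8389548  138.43361805]
tray [347.76000427 125.32772592]
```

View pics/c8.png

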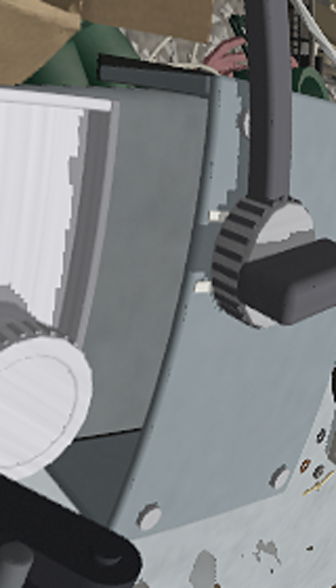

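```bash
python3 -m jog '[{"delta_pos":[4,-0.3,1],"angular":[0,0,0],"fingers":0},{"delta_pos":[10,-0.7,1],"angular":[0,0,0],"fingers":0},{"delta_pos":[16,-1.1,1],"angular":[0,0,0],"fingers":0},{"delta_pos":[20,-1.4,1],"angular":[0,0,0],"fingers":0},{"delta_pos":[20,-1.4,1],"angular":[0,0,0],"fingers":0}]' 80
```

```text
time_s: 18.1
eef_pos: [525.0, 150.3, 70.0]
ee_rot: [0.0, 0.732, 0.682, 0.0]
force: [-1.9, 0.7, 2.1]
grip_width: 0.149
grip_force: 78.5
```

```bash
python3 -m jog '[{"delta_pos":[6,-0.4,0],"angular":[0,0,0],"fingers":0},{"delta_pos":[14,-1,0],"angular":[0,0,0],"fingers":0},{"delta_pos":[22,-1.5,0],"angular":[0,0,0],"fingers":0},{"delta_pos":[30,-2.1,0],"angular":[0,0,0],"fingers":0},{"delta_pos":[38,-2.7,0],"angular":[0,0,0],"fingers":0},{"delta_pos":[44,-3.1,0],"angular":[0,0,0],"fingers":0},{"delta_pos":[44,-3.1,0],"angular":[0,0,0],"fingers":0}]' 80
```

```text
time_s: 18.98
eef_pos: [569.2, 147.2, 70.0]
ee_rot: [0.0, 0.732, 0.682, 0.0]
force: [0.1, 1.0, 2.0]
grip_width: 0.147
grip_force: 78.5
```

```bash
python3 -m jog '[{"delta_pos":[6,-0.4,0],"angular":[0,0,0],"fingers":0},{"delta_pos":[12,-0.8,0],"angular":[0,0,0],"fingers":0},{"delta_pos":[18,-1.2,0],"angular":[0,0,0],"fingers":0},{"delta_pos":[23,-1.6,0],"angular":[0,0,0],"fingers":0},{"delta_pos":[26,-1.8,0],"angular":[0,0,0],"fingers":0},{"delta_pos":[28,-2,0],"angular":[0,0,0],"fingers":0},{"delta_pos":[28,-2,0],"angular":[0,0,0],"fingers":0}]' 80
```

```text
time_s: 19.85
eef_pos: [596.3, 145.3, 70.0]
ee_rot: [-0.0, 0.732, 0.682, -0.0]
force: [-5.0, 1.6, 4.9]
grip_width: 0.143
grip_force: 79.0
```

```bash
python3 -m jog '[{"delta_pos":[2,-0.1,0],"angular":[0,0,0],"fingers":0},{"delta_pos":[4,-0.3,0],"angular":[0,0,0],"fingers":0},{"delta_pos":[6,-0.4,0],"angular":[0,0,0],"fingers":0},{"delta_pos":[6,-0.4,0],"angular":[0,0,0],"fingers":0}]' 80
```

```text
time_s: 20.35
eef_pos: [602.3, 144.9, 70.0]
ee_rot: [-0.0, 0.732, 0.682, -0.0]
force: [-4.4, 0.3, 5.1]
grip_width: 0.144
grip_force: 79.0
```

```bash
python3 -m jog '[{"delta_pos":[1,-0.1,0],"angular":[0,0,0],"fingers":0},{"delta_pos":[2,-0.1,0],"angular":[0,0,0],"fingers":0},{"delta_pos":[3,-0.2,0],"angular":[0,0,0],"fingers":0},{"delta_pos":[4,-0.3,0],"angular":[0,0,0],"fingers":0},{"delta_pos":[4,-0.3,0],"angular":[0,0,0],"fingers":0}]' 80
```

```text
time_s: 20.98
eef_pos: [604.1, 144.8, 70.0]
ee_rot: [-0.002, 0.732, 0.682, -0.003]
force: [-19.9, -0.9, 13.9]
grip_width: 0.145
grip_force: 80.4
```

```bash
python3 -m jog '[{"delta_pos":[0,0,0],"angular":[0,0,0],"fingers":0.45},{"delta_pos":[0,0,0],"angular":[0,0,0],"fingers":0.45},{"delta_pos":[0,0,0],"angular":[0,0,0],"fingers":0.45},{"delta_pos":[0,0,20],"angular":[0,0,0],"fingers":0.45},{"delta_pos":[0,0,70],"angular":[0,0,0],"fingers":0.45},{"delta_pos":[0,0,120],"angular":[0,0,0],"fingers":1},{"delta_pos":[0,0,140],"angular":[0,0,0],"fingers":1},{"delta_pos":[0,0,140],"angular":[0,0,0],"fingers":1}]' 60
python3 - <<'E'
from h import *
cap('wrist','w9');s=ctrl.sense();print(s['eef_pos'],s['joints'])
E
```

```text
time_s: 21.98
eef_pos: [607.3, 144.4, 211.1]
ee_rot: [0.001, 0.732, 0.682, 0.001]
force: [0.0, 0.1, -1.2]
grip_width: 1.002
grip_force: 0.0
[606.65603514 144.41424441 209.36401828] [ 4.61088723e-02  5.60697157e-01  1.23148942e+00 -6.70107277e-06
  1.34925302e+00  1.17205043e-01]
```

View pics/w9.png

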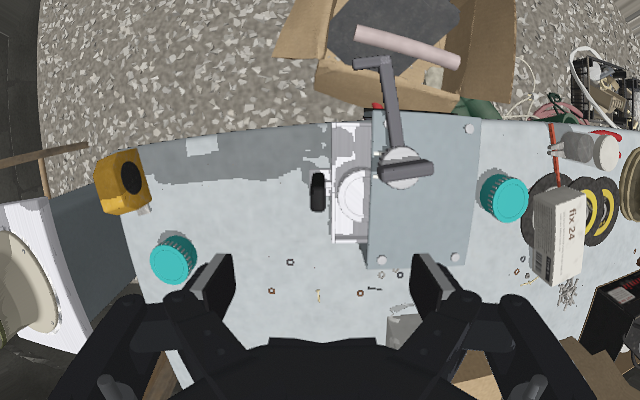

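The tray is home with its handle at (318,192), and the collar is still open with the wing at (408,168). Next I'll lock the collar.

```bash
python3 - <<'E'
from h import *
d=load('w9')
t=-.067;R=np.array([[np.cos(t),-np.sin(t)],[np.sin(t),np.cos(t)]]);o=np.array([695.5,138.4])
f=lambda q,z:R.T@(at(d,*q,z,True)[:2]-o)
print('tray front',f((333,124),18),f((333,241),18),'screws',f((469,128),61),f((456,257),61),f((382,259),61),'handle',f((318,178),78),'wing',at(d,408,167,98,True))
E
python3 -m jog '[{"delta_pos":[30,10,0],"angular":[0,0,-0.18],"fingers":1},{"delta_pos":[60,20,0],"angular":[0,0,-0.36],"fingers":1},{"delta_pos":[72,24,0],"angular":[0,0,-0.54],"fingers":1},{"delta_pos":[72,24,0],"angular":[0,0,-0.72],"fingers":1},{"delta_pos":[72,24,0],"angular":[0,0,-0.9],"fingers":1},{"delta_pos":[72,24,0],"angular":[0,0,-1.08],"fingers":1},{"delta_pos":[72,24,0],"angular":[0,0,-1.26],"fingers":1},{"delta_pos":[72,24,0],"angular":[0,0,-1.42],"fingers":1},{"delta_pos":[72,24,-30],"angular":[0,0,-1.42],"fingers":1},{"delta_pos":[72,24,-30],"angular":[0,0,-1.42],"fingers":1}]'
```

```text
tray front [-77.00144348  64.44094947] [-76.41610925 -62.56073327] screws [51.19880427 66.67175503] [ 52.02368596 -66.12168147] [-29.04146299 -64.84168188] handle [-91.87683781  19.93191049] wing [677.65784097 172.67357452  98.        ]
time_s: 23.28
eef_pos: [677.3, 168.3, 175.6]
ee_rot: [0.0, 0.999, 0.04, -0.004]
force: [-1.0, 0.3, 1.7]
grip_width: 1.001
grip_force: 0.0
```

```bash
python3 -m jog '[{"delta_pos":[1,0,-40],"angular":[0,0,0],"fingers":1},{"delta_pos":[1,0,-65],"angular":[0,0,0],"fingers":1},{"delta_pos":[1,0,-77],"angular":[0,0,0],"fingers":1},{"delta_pos":[1,0,-77],"angular":[0,0,0],"fingers":1},{"delta_pos":[1,0,-77],"angular":[0,0,0],"fingers":0},{"delta_pos":[1,0,-77],"angular":[0,0,0],"fingers":0},{"delta_pos":[1,0,-77],"angular":[0,0,0],"fingers":0},{"delta_pos":[1,0,-77],"angular":[0,0,0],"fingers":0},{"delta_pos":[1,0,-77],"angular":[0,0,0],"fingers":0},{"delta_pos":[1,0,-77],"angular":[0,0,0],"fingers":0}]' 60
```

```text
time_s: 24.52
eef_pos: [679.7, 168.5, 103.2]
ee_rot: [0.0, 0.999, 0.04, 0.0]
force: [-0.6, -1.0, 4.8]
grip_width: 0.121
grip_force: 59.6
```

```bash
python3 -m jog '[{"delta_pos":[0,0,0],"angular":[0,0,0.15],"fingers":0},{"delta_pos":[0,0,0],"angular":[0,0,0.3],"fingers":0},{"delta_pos":[0,0,0],"angular":[0,0,0.45],"fingers":0},{"delta_pos":[0,0,0],"angular":[0,0,0.6],"fingers":0},{"delta_pos":[0,0,0],"angular":[0,0,0.75],"fingers":0},{"delta_pos":[0,0,0],"angular":[0,0,0.9],"fingers":0},{"delta_pos":[0,0,0],"angular":[0,0,1.05],"fingers":0},{"delta_pos":[0,0,0],"angular":[0,0,1.18],"fingers":0},{"delta_pos":[0,0,0],"angular":[0,0,1.28],"fingers":0},{"delta_pos":[0,0,0],"angular":[0,0,1.28],"fingers":0}]' 60
python3 -m jog '[{"delta_pos":[0,0,0],"angular":[0,0,0.06],"fingers":0},{"delta_pos":[0,0,0],"angular":[0,0,0.11],"fingers":0},{"delta_pos":[0,0,0],"angular":[0,0,0.14],"fingers":0},{"delta_pos":[0,0,0],"angular":[0,0,0.14],"fingers":0}]' 60
python3 -c "
from h import *
s=ctrl.sense();print(s['wrist_torque'],s['force'],s['joints'])"
```

```text
time_s: 25.78
eef_pos: [679.1, 169.2, 103.2]
ee_rot: [-0.001, 0.777, 0.629, -0.0]
force: [-5.5, 1.4, 5.7]
grip_width: 0.119
grip_force: 59.7
time_s: 26.28
eef_pos: [679.0, 169.3, 103.2]
ee_rot: [-0.001, 0.732, 0.682, -0.0]
force: [-5.9, 2.2, 6.1]
grip_width: 0.121
grip_force: 59.8
[ 0.42238678  0.97483461 -0.12673266] [-5.91468461  2.22225114  6.09806912] [0.07688949 0.82718848 1.04951428 0.00135118 1.26639478 0.14750367]
```

```bash
python3 -m jog '[{"delta_pos":[0,0,0],"angular":[0,0,0.03],"fingers":0},{"delta_pos":[0,0,0],"angular":[0,0,0.03],"fingers":0},{"delta_pos":[0,0,0],"angular":[0,0,0.03],"fingers":1},{"delta_pos":[0,0,0],"angular":[0,0,0.03],"fingers":1},{"delta_pos":[0,0,0],"angular":[0,0,0.03],"fingers":1},{"delta_pos":[0,0,30],"angular":[0,0,0.03],"fingers":1},{"delta_pos":[0,0,80],"angular":[0,0,0.03],"fingers":1},{"delta_pos":[-40,0,130],"angular":[0,0,0.03],"fingers":1},{"delta_pos":[-60,0,130],"angular":[0,0,0.03],"fingers":1},{"delta_pos":[-60,0,130],"angular":[0,0,0.03],"fingers":1}]' 60
python3 - <<'E'
from h import *
cap('wrist','w10')
E
```

```text
time_s: 27.52
eef_pos: [619.1, 168.6, 233.7]
ee_rot: [0.0, 0.721, 0.693, 0.0]
force: [0.5, -0.5, -0.4]
grip_width: 1.004
grip_force: 0.0
```

View pics/w10.png

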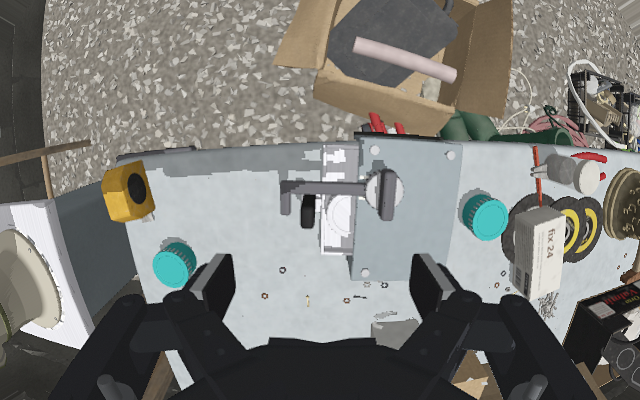

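The arm points straight to the front and the hook (285,190–215) lies in front of the handle (308,210). I'll check the numbers before handing in.

```bash
python3 - <<'E'
from h import *
d=load('w10')
s=[at(d,*q,61,True)[:2] for q in((375,150),(451,156),(365,273))]
v=s[1]-s[0];w=s[0]-s[2];print('yaw',np.arctan2(v[1],v[0]),np.arctan2(-w[0],w[1]))
a=at(d,366,188,73,True)-at(d,288,187,73,True);b=at(d,386,171,98,True)-at(d,386,219,98,True)
print('arm',np.arctan2(a[1],a[0]),'wing',np.arctan2(-b[0],b[1]))
t=-.067;R=np.array([[np.cos(t),-np.sin(t)],[np.sin(t),np.cos(t)]])
print([R.T@(at(d,*q,18,True)[:2]-s[0]) for q in((323,148),(322,254))])
E
```

```text
yaw -0.08264832787219112 -0.07347736373598526
arm -0.05285893850926222 wing 0.01310383623731152
[array([-50.13876878,  -3.99889825]), array([ -47.84520472, -130.56765505])]
```

```bash
python3 -c "
from rig import ctrl
print(ctrl.finish_job())"
```

```text
the job is handed in; nothing more can be done
None
```

The job is handed in: both tins on the table are upright in the tray, the tray is home against the back stop, the collar is locked round its handle and the gripper has let go; the hand-in gave no verdict.

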